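Set a tube between bench centres and lock the tailstock

TASK

Set the loose steel tube up between the bench centres, ready for tack welding: lay it in the two V-rests and let go, push the tailstock up until the cones are fully home in both ends of the tube, then lock the tailstock. To lock it, lift the spring collar on its lever out of the notch, swing the lever right over towards the headstock and let the collar drop fully into the other notch.

Things in the scene. Friction and masses are not known exactly. Their poses are not given: they have to be found in the camera images.
- tube_center (a point): the loose work-piece, a plain bright steel tube: 34 mm outside, 26 mm bore, 150 mm long, about 0.4 kg, lying on the bench on the robot's side of the bench centres. The point is its middle, on its axis (17 mm above the bench as it lies); its y axis is the tube's axis.
- bed: bench centres, grey and bright steel, 100 x 445 mm, bolted down; origin on the bench below its centre line. y runs along the centre line to the headstock (robot's left), x away from the robot, z up. Centre line: x 0, z 95 mm. With the tube home, the tube's middle is at y +20 mm on the centre line. Between and beside the V-rests nothing stands higher than 42 mm.
- head_tip (a point): tip of the fixed headstock's 60 degree cone, on the centre line at bed y = +79 mm, pointing to -y: 8 mm across at the tip, 40 mm across at its base 28 mm farther on. It enters a tube by 16 mm. The tailstock's cone is alike and faces it.
- rest_mid (a point): point midway between the two V-rests (bed y -5 mm), where the tube's axis runs as it lies in them: 93.5 mm up, 1.5 mm below the centre line (the cones lift it). The rests, 10 mm thick, stand 40 mm to either side along the bed; each is a 90 degree V, 44 mm wide at the top, 91 mm above the bench. Axes as the bed's.
- tail (a joint): slide of the tailstock along the bed, m: 0 = right back, growing towards the headstock; 0 to 0.012 at the start, 0.081 when both cones are home in the tube. Its cone's tip is at bed y = -0.1195 + value. Friction about 2.5 N; to push the tube home takes about 10 N. Once locked it is clamped.
- tail_rear (a point): middle of the tailstock's flat round rear end, 42 mm across, which faces away from the headstock (-y of the bed): a place to push. On the centre line, 95 mm above the bench, at bed y = -0.257 m + value of joint tail. The tailstock is 121 mm high.
- lever (a joint): hinge of the tailstock's locking lever, rad: 0 = free, leaning 20 degrees away from the headstock (start); 0.70 = locked, leaning 20 degrees towards it. Both are end stops with a notch. It swings about the bed's x axis. It resists with about 0.1 N m, rising to about 0.6 N m as its cam bites.
- lever_hinge (a point): pivot of the lever, on the tailstock's front, 68 mm towards the robot from the centre line, 50 mm up; turns with the lever, z to its tip. Along z, collar down: notched quadrant (10 to 18 mm behind the lever) to 70 mm; collar neck 20 mm thick, 82 to 116; collar flange 48 mm across, 116 to 123; hub 25 mm across to 129; rod 12 mm; black cap 15 mm across, 143 to 158 mm.
- collar (a joint): how far the spring collar is raised along the lever, m: 0 = down, its tongue in a notch, so that the lever cannot swing; above 0.0075 the tongue is clear of the 7 mm deep notch and the lever swings; stop at 0.014. The spring presses it down with 4 N at 0, 7 N at 0.008.
- collar_under (a point): centre of the underside of the collar's 48 mm flange, on the lever's axis, 116 mm from the pivot when down; moves with collar and lever, z along the lever, x as the bed's. The flange can be hooked from below, its neck between two fingers, or held by its rim.
Things that resemble listed ones, but are neither listed nor needed, are in the scene too. Leave any red look-alike of the part that bears tube_center alone.

How it is judged:
On the way, in this order (a step that is already met when the one before it is completed fails the run):
1. the tube lies in both V-rests, let go, the lever still free (x of tube_center in the frame of bed between -0.004 and 0.004 m and y of tube_center in the frame of bed between -0.045 and 0.024 m and z of tube_center in the frame of bed between 0.0905 and 0.0965 m and angle between the y axis of tube_center and the y axis of bed, either way round below 0.03 rad and contact force between the fingers and tube below 0.3 N and value of joint lever below 0.06 rad), for 0.2 s.
2. the tailstock is up and both cones are home in the tube, the lever still free (x of tube_center in the frame of bed between -0.003 and 0.003 m and y of tube_center in the frame of bed between 0.0165 and 0.0235 m and z of tube_center in the frame of bed between 0.0925 and 0.0975 m and angle between the y axis of tube_center and the y axis of bed, either way round below 0.025 rad and value of joint tail between 0.0775 and 0.0845 m and value of joint lever below 0.06 rad), for 0.2 s.
3. the lever is over at its locked stop with the collar down in the notch (x of tube_center in the frame of bed between -0.003 and 0.003 m and y of tube_center in the frame of bed between 0.0165 and 0.0235 m and z of tube_center in the frame of bed between 0.0925 and 0.0975 m and angle between the y axis of tube_center and the y axis of bed, either way round below 0.025 rad and value of joint tail between 0.0775 and 0.0845 m and value of joint lever above 0.65 rad and value of joint collar below 0.002 m), for 0.2 s.
At the end, for the whole second after the job is handed in: The tube is held between both cones (middle within 3 mm of the centre line and 3.5 mm along it, axis within 0.025 rad), the tailstock within 3.5 mm of home, the lever within 0.05 rad of its locked stop, the collar down to 2 mm in the notch, all released and at rest (all of step 3 and linear speed of tube below 0.01 m/s); the robot touches nothing.
It also fails if it takes over 69 s, if anything falls off the work surface, if the arm or the gripper's body presses on something with over 40 N, if the wrist force passes 120 N, or if a joint passes its speed limit or range.

ROBOT

A 6-joint arm with a two-finger parallel gripper is mounted at the origin on a cart in front of the work surface, level with it; the furniture and walls round the work are solid. World frame = base frame: x ahead of the robot, y to its left, z up, the work surface at z = 0. Lengths are in m, angles in rad, forces in N, time in s.
With the tool pointing down it reaches from about 0.375 to 0.9 m from the base axis. Payload 3.1 kg.
Tool frame: the origin (TCP) lies on the centre line of the jaws, within the pads' length; the fingertips stand 11 mm ahead of it and the grasp point (between the pads) lies 8 mm behind it; x points along the fingers, y is the direction in which the jaws open and shut, and the axes are right-handed (so a half turn about x gives the same grasp; the last joint's range is limited). The gripper opens to 87 mm and grips with 3 to 60 N. Pads are 19 mm wide; open, the fingers measure 117 mm over their backs; the gripper's body (75 mm by 190 mm) begins 51 mm behind the grasp point.
Start: joints at [1.048, 0.527, 1.433, -0, 1.181, -0.178], TCP at [0.211, 0.588, 0.234] pointing down, gripper open.
Joint ranges: [-3.08, 3.08], [-0.75, 2.2], [0.22, 2.44], [-1.43, 4.57], [0, 2.65], [-2.85, 2.85]. Speed limits (rad/s): [2.79, 2.79, 3.14, 3.14, 3.14, 3.14].

INTERFACE

Orientations are given as a unit quaternion [x, y, z, w].
In Python, from rig import robot, camera, camera_info gives the robot as it stands.
- The arm moves only by the shell command python3 -m inch 'ROWS' [FORCE]. ROWS is JSON, a list that holds one entry, the list of rows, each a list of 5 numbers: the shift along the tool's x, y, z in cm, then the turn about the tool's x in rad, then the opening, from 0 (shut) to 1 (fully open). A call has 1 to 8 rows; each row shifts and turns the pose as measured when the row begins, along the tool's axes as they then stand; what a row does not reach is not made up. A row lasts 1/12 s, in which the tool goes at most 41.7 mm and 7.16 degrees, less where a joint would pass 70% of its speed; a pose out of reach is approached as far as the arm can. A call with a gripper value outside its range is refused whole. The fingers move at their own pace and stop on an object; FORCE is the grip in N (left out, the last holds). Time passes only in rows, so rows that do not move let the fingers close. It gives the time, the measured TCP pose, the force and the opening at its end, in the units of the state.
- robot.get_obs(): the state, without advancing time (a new reading comes with each control period).
- camera(name): name is "side" or "top"; returns the picture (400x640x3 uint8, red, green, blue); there is no depth.
- camera_info(name): a dict with "camera_matrix" (3x3 intrinsics, pixels), "rvec" (rotation vector, rad) and "tvec" (3), from world to camera coordinates, as OpenCV has them. Camera axes: x right, y down, z forward; pixel columns grow to the right and rows downward; lengths in m; the calibration is good to about 2 mm. A picture is of the moment at which its call begins. camera_info takes no time and is no camera call.
- robot.hand_in(): hands the job in, once; it reports no verdict.
The state is a dict: "time": time; "q": joint angles; "joint_velocities": joint speeds; "joint_torque": joint torques, N m; "position": TCP position; "tool_rot": TCP orientation; "ft_force": force on the tool from outside, world axes, zero at the start; "moment": the same for the moment, N m; "grip_width": finger opening in m.
Only numpy, scipy, OpenCV 4.12 (cv2) and the standard library are available. Lean on these libraries where they do the work, as an engineer would, in place of code of your own. Each camera call takes 0.05 s, during which the arm holds its last target. There are 200 camera calls.

## Working session

There is one attempt and no reset: what is moved stays moved. The work goes in short steps, Python scripts to look and compute and a shell command to move; the robot and the scene stay as the last step left them, time stands still between calls to the robot, and variables do not carry over. Pictures are saved under pics/ and viewed, about 8 in all and at most 12, crops included, and the job is handed in when it is done.

```bash
mkdir -p pics; ls; python3 - <<'E'
from rig import robot,camera,camera_info
import cv2,numpy as np
o=robot.get_obs();print({k:np.round(v,3).tolist() for k,v in o.items()})
for n in("side","top"):
    cv2.imwrite(f"pics/{n}0.png",camera(n)[:,:,::-1]);i=camera_info(n);R=cv2.Rodrigues(np.array(i["rvec"],float))[0]
    print(n,np.array(i["camera_matrix"]).round(1).tolist(),(-R.T@np.array(i["tvec"]).ravel()).round(3),R.round(2).tolist())
E
```

```text
pics
{'time': 0.0, 'q': [1.048, 0.528, 1.434, -0.0, 1.181, -0.178], 'joint_velocities': [-0.001, 0.002, 0.002, -0.0, -0.0, -0.0], 'joint_torque': [-0.002, -44.005, -17.659, 0.063, 0.058, -0.0], 'position': [0.211, 0.588, 0.233], 'tool_rot': [0.121, 0.697, -0.122, 0.696], 'ft_force': [-0.133, -0.573, 0.688], 'moment': [-0.007, -0.023, -0.061], 'grip_width': 0.087}
side [[481.9, 0.0, 314.5], [0.0, 481.9, 200.4], [0.0, 0.0, 1.0]] [ 0.229 -0.528  0.669] [[0.89, -0.46, 0.02], [-0.28, -0.58, -0.77], [0.37, 0.67, -0.64]]
top [[367.3, 0.0, 317.6], [0.0, 367.3, 195.9], [0.0, 0.0, 1.0]] [0.457 0.01  0.982] [[-0.02, -1.0, -0.01], [-0.99, 0.02, -0.11], [0.11, 0.0, -0.99]]
```

View pics/side0.png

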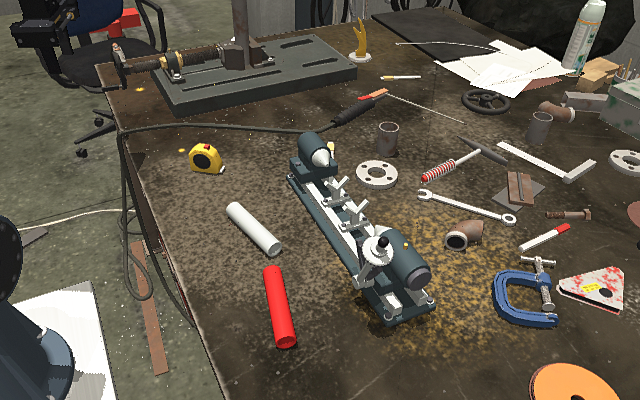

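View pics/top0.png

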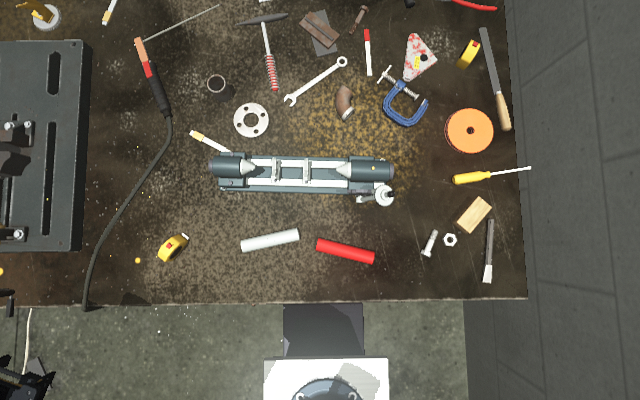

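```bash
cat > h.py <<'E'
import numpy as np,cv2
from rig import robot,camera,camera_info
def cam(n):
    i=camera_info(n);R=cv2.Rodrigues(np.array(i["rvec"],float))[0];t=np.array(i["tvec"],float).ravel()
    return np.array(i["camera_matrix"]),R,t
def ray(n,uv):
    K,R,t=cam(n);d=R.T@np.linalg.solve(K,[uv[0],uv[1],1.]);return -R.T@t,d/np.linalg.norm(d)
def onz(n,uv,z):
    c,d=ray(n,uv);return c+d*(z-c[2])/d[2]
def proj(n,p):
    K,R,t=cam(n);q=K@(R@np.array(p,float)+t);return q[:2]/q[2]
def tri(a,b):  # side px, top px
    (c1,d1),(c2,d2)=ray("side",a),ray("top",b)
    s=np.linalg.lstsq(np.c_[d1,-d2],c2-c1,rcond=None)[0];p,q=c1+s[0]*d1,c2+s[1]*d2
    return (p+q)/2,np.linalg.norm(p-q)
def crop(img,x0,y0,w,h,f,name):
    c=cv2.resize(img[y0:y0+h,x0:x0+w],None,fx=f,fy=f,interpolation=cv2.INTER_CUBIC)
    for x in range((x0+19)//20*20,x0+w,20):
        cv2.line(c,((x-x0)*f,0),((x-x0)*f,6),(0,0,255),1);cv2.putText(c,str(x),((x-x0)*f,16),0,.35,(0,255,255),1)
    for y in range((y0+19)//20*20,y0+h,20):
        cv2.line(c,(0,(y-y0)*f),(6,(y-y0)*f),(0,0,255),1);cv2.putText(c,str(y),(8,(y-y0)*f+4),0,.35,(0,255,255),1)
    return c
E
python3 - <<'E'
from h import *
t=cv2.imread("pics/top0.png");s=cv2.imread("pics/side0.png")
a=crop(t,205,145,200,65,4,0);b=crop(s,285,125,155,83,4,0)
b=crop(s,280,125,160,205,3,0)
c=np.zeros((260+0,800,3),np.uint8)
cv2.imwrite("pics/c1.png",a);cv2.imwrite("pics/c2.png",cv2.resize(b,None,fx=.97,fy=.97))
# tube mask in both
for n,im,(x0,y0,x1,y1) in(("top",t,(235,225,305,255)),("side",s,(220,195,285,260))):
    g=cv2.cvtColor(im,cv2.COLOR_BGR2HSV);m=((g[...,2]>115)&(g[...,1]<60)).astype(np.uint8);k=np.zeros_like(m);k[y0:y1,x0:x1]=1
    m=cv2.morphologyEx(m*k,cv2.MORPH_OPEN,np.ones((3,3)))
    cs=max(cv2.findContours(m,0,2)[0],key=cv2.contourArea);r=cv2.minAreaRect(cs);bx=cv2.boxPoints(r);print(n,r,bx.round(1).tolist())
    print(onz(n,r[0],.017).round(4),[onz(n,p,.017).round(4).tolist() for p in bx])
E
```

```text
top ((269.3721008300781, 240.15379333496094), (13.829266548156738, 59.439022064208984), 77.31961059570312) [[238.89999389648438, 239.89999389648438], [296.79998779296875, 226.89999389648438], [299.8999938964844, 240.39999389648438], [241.89999389648438, 253.39999389648438]]
[0.4524 0.141  0.017 ] [[0.4544, 0.2207, 0.017], [0.4856, 0.0689, 0.017], [0.4504, 0.0613, 0.017], [0.4194, 0.2126, 0.017]]
side ((251.25003051757812, 225.25003051757812), (61.51828384399414, 16.970561981201172), 45.0) [[223.5, 209.5], [235.5, 197.5], [279.0, 241.0], [267.0, 253.0]]
[0.4537 0.1428 0.017 ] [[0.4204, 0.2119, 0.017], [0.4559, 0.2375, 0.017], [0.4846, 0.0784, 0.017], [0.4517, 0.0595, 0.017]]
```

View pics/c1.png

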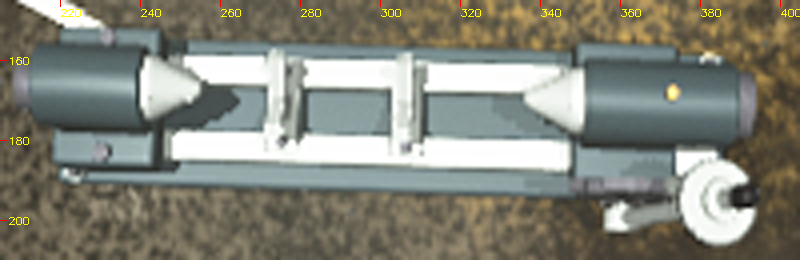

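View pics/c2.png

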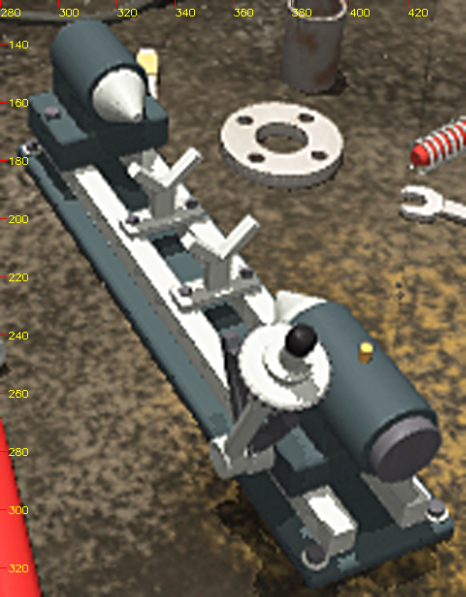

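```bash
python3 - <<'E'
from h import *
h=onz("top",(255.5,167.5),.095);t=onz("top",(336,169.25),.095);r=onz("top",(392,171.3),.095)
print(h,t,r,"gap",np.linalg.norm(h-t),np.linalg.norm(t-r))
hs=onz("side",(280+137/2.91,125+118/2.91),.095);rs=onz("side",(280+411/2.91,125+450/2.91),.095)
print("side head",hs,"rear",rs, "tri",tri((280+137/2.91,125+118/2.91),(255.5,167.5)))
for H,Rr in((h,r),(hs,rs)):
    d=(H-Rr);L=np.linalg.norm(d);y=d/L;ang=np.arctan2(-y[0],y[1]);o=H-.079*y
    print("bed origin",o.round(4),"yaw",ang,"tail v",.257+.079-L,"xdir",(y[1],-y[0]))
# flange / cap
print("cap tri",tri((280+303/2.91,125+338/2.91),(205+740/4,145+196/4)))
print("flange tri",tri((280+284/2.91,125+366/2.91),(205+717/4,145+200/4)))
# V rest tips top z=.091: ends of bars
for p in((271.5,157.5),(275.5,181),(305.5,157.5),(306.5,182.5)):print(onz("top",p,.091).round(4))
E
```

```text
[0.63036401 0.16389808 0.095     ] [ 0.62228575 -0.03344299  0.095     ] [ 0.61461725 -0.17024958  0.095     ] gap 0.19750634282752735 0.13702134874752012
side head [0.63085694 0.16066341 0.095     ] rear [ 0.61760015 -0.16994184  0.095     ] tri (array([0.63169807, 0.16393477, 0.09252347]), np.float64(0.0018613332827654796))
bed origin [0.6266 0.085  0.095 ] yaw -0.047090300736977 tail v 0.0014815095417020085 xdir (np.float64(0.9988914566602061), np.float64(-0.04707289890426986))
bed origin [0.6277 0.0817 0.095 ] yaw -0.04007709151771397 tail v 0.005129065770984098 xdir (np.float64(0.999197020853342), np.float64(-0.04006636392044997))
cap tri (array([ 0.54955859, -0.1458775 ,  0.18753975]), np.float64(0.003185507205598798))
flange tri (array([ 0.54932924, -0.13737204,  0.16046472]), np.float64(0.00016774851620519887))
[0.6555 0.125  0.091 ]
[0.5966 0.1154 0.091 ]
[0.6539 0.041  0.091 ]
[0.5914 0.0394 0.091 ]
```

```bash
cat >> h.py <<'E'
O=np.array([.627,.0835]);YAW=-.045
def bed(x,y):
    c,s=np.cos(YAW),np.sin(YAW);return O+[c*x-s*y,s*x+c*y]
def tobed(p):
    d=np.array(p[:2])-O;c,s=np.cos(YAW),np.sin(YAW);return np.array([c*d[0]+s*d[1],-s*d[0]+c*d[1]])
def plan(xy,z,ang=None):  # ang: world angle of tool y axis
    from scipy.spatial.transform import Rotation as Ro
    o=robot.get_obs();R=Ro.from_quat(o["tool_rot"]).as_matrix();p=np.array(o["position"])
    a0=np.arctan2(R[1,1],R[0,1]);turn=0 if ang is None else -((ang-a0+np.pi/2)%np.pi-np.pi/2)
    R2=R@Ro.from_rotvec([turn,0,0]).as_matrix();d=np.r_[xy,z]-p
    print("t",round(o["time"],2),"p",p.round(4),"bed",tobed(p).round(4),"toolx",R[:,0].round(3),"ang",a0.round(3),"turn",round(turn,3),"q6",round(o["q"][5],2),"w",round(o["grip_width"],4),"F",np.round(o["ft_force"],1))
    print("shift cm now",(R.T@d*100).round(2),"after turn",(R2.T@d*100).round(2))
E
python3 -c "
from h import *
plan((.453,.142),.014,.2)"
```

```text
t 0.1 p [0.2109 0.5877 0.2327] bed [-0.4384  0.4849] toolx [-0.001 -0.002 -1.   ] ang 1.226 turn 1.026 q6 -0.18 w 0.0872 F [0.3 0.4 0.4]
shift cm now [ 21.92 -33.72  37.86] after turn [21.92 14.9  48.46]
```

```bash
python3 -m inch '[[[0,0,0,0.12,1],[0,0,0,0.12,1],[0,0,0,0.12,1],[0,0,0,0.12,1],[0,0,0,0.12,1],[0,0,0,0.12,1],[0,0,0,0.12,1],[0,0,0,0.12,1]]]'; python3 -c "
from h import *
plan((.453,.142),.1,.2)"
```

```text
time: 0.77
position: [0.2091, 0.5846, 0.2277]
tool_rot: [0.435, 0.553, -0.444, 0.554]
ft_force: [-0.3, 0.3, 0.1]
grip_width: 0.0874
t 0.77 p [0.2091 0.5846 0.2277] bed [-0.44    0.4818] toolx [-0.006 -0.011 -1.   ] ang 0.228 turn 0.028 q6 0.82 w 0.0874 F [-0.3  0.3  0.1]
shift cm now [13.11 13.86 48.51] after turn [13.11 15.22 48.1 ]
```

```bash
python3 -m inch '[[[0,1.1,3.9,0.03,1],[0,1.1,3.9,0,1],[0,1.1,3.9,0,1],[0,1.1,3.9,0,1],[0,1.1,3.9,0,1],[0,1.1,3.9,0,1],[1,1.1,3.9,0,1],[1,1.1,3.9,0,1]]]'; python3 -c "
from h import *
plan((.453,.142),.1,.2)"
```

```text
time: 1.43
position: [0.3568, 0.2962, 0.2077]
tool_rot: [0.443, 0.549, -0.448, 0.549]
ft_force: [0.7, -0.5, -0.3]
grip_width: 0.0871
t 1.43 p [0.3568 0.2962 0.2077] bed [-0.2795  0.2004] toolx [-0.004 -0.006 -1.   ] ang 0.207 turn 0.007 q6 0.25 w 0.0871 F [ 0.7 -0.5 -0.3]
shift cm now [10.82  6.29 17.02] after turn [10.82  6.42 16.97]
```

```bash
python3 -m inch '[[[1,1,2.7,0,1],[1.5,1,2.7,0,1],[1.5,1,2.7,0,1],[1.5,1,2.7,0,1],[1.5,1,2.7,0,1],[1.5,1,2.7,0,1],[1.5,0.5,1.5,0,1],[0,0,0,0,1]]]'; python3 - <<'E'
from h import *
plan((.453,.142),.014,.2)
im=camera("top")[:,:,::-1];im2=camera("side")[:,:,::-1]
cv2.imwrite("pics/m1.png",np.hstack([crop(im,220,200,110,80,4,0)[:,:390],crop(im2,200,160,100,80,4,0)]))
E
```

```text
time: 2.1
position: [0.4633, 0.1204, 0.1032]
tool_rot: [0.446, 0.546, -0.45, 0.548]
ft_force: [-0.5, 0.7, 0.5]
grip_width: 0.087
t 2.1 p [0.4633 0.1204 0.1032] bed [-0.1652  0.0295] toolx [-0.001 -0.006 -1.   ] ang 0.198 turn -0.002 q6 -0.17 w 0.087 F [-0.5  0.7  0.5]
shift cm now [ 8.9  -0.56 -2.37] after turn [ 8.9  -0.56 -2.37]
```

View pics/m1.png

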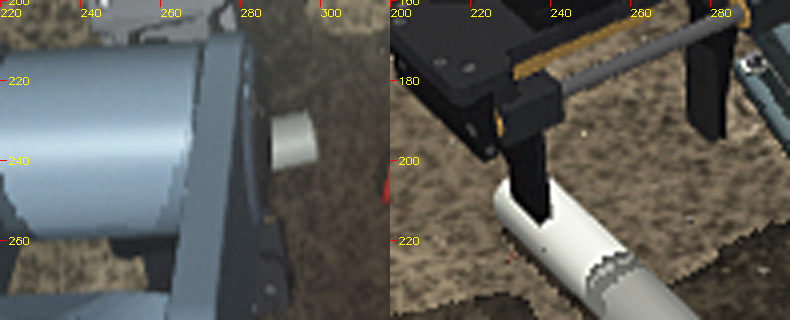

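```bash
python3 -m inch '[[[1,-0.3,-1.2,0,1],[1.5,-0.3,-1.2,0,1],[1.5,0,0,0,1],[1.5,0,0,0,1],[1.5,0,0,0,1],[1,0,0,0,1],[0,0,0,0,1],[0,0,0,0,1]]]'; python3 - <<'E'
from h import *
plan((.453,.142),.014,.2)
E
```

```text
time: 2.87
position: [0.4493, 0.1545, 0.0289]
tool_rot: [0.445, 0.547, -0.444, 0.553]
ft_force: [-0.1, 0.7, 0.1]
grip_width: 0.087
t 2.87 p [0.4493 0.1545 0.0289] bed [-0.1807  0.0629] toolx [ 0.008 -0.003 -1.   ] ang 0.211 turn 0.011 q6 -0.11 w 0.087 F [-0.1  0.7  0.1]
shift cm now [1.5  0.09 1.29] after turn [1.5  0.1  1.29]
```

```bash
python3 -m inch '[[[0.6,0,0.7,0,1],[0.4,0,0.3,0,1],[0,0,0,0,1],[0,0,0,0,1]]]'; python3 - <<'E'
from h import *
plan((.453,.142),.014,.2)
E
```

```text
time: 3.2
position: [0.4529, 0.1447, 0.0207]
tool_rot: [0.446, 0.546, -0.442, 0.554]
ft_force: [-0.1, -0.4, 0.0]
grip_width: 0.0872
t 3.2 p [0.4529 0.1447 0.0207] bed [-0.1767  0.0533] toolx [ 0.013 -0.003 -1.   ] ang 0.213 turn 0.013 q6 -0.13 w 0.0872 F [-0.1 -0.4  0. ]
shift cm now [ 0.67 -0.06  0.26] after turn [ 0.67 -0.05  0.27]
```

```bash
python3 -m inch '[[[0.5,0,0.2,0,1],[0.1,0,0,0,0.6],[0,0,0,0,0],[0,0,0,0,0],[0,0,0,0,0],[0,0,0,0,0],[0,0,0,0,0],[0,0,0,0,0]]]' 30; python3 - <<'E'
from h import *
plan((.453,.142),.014,.2)
E
```

```text
time: 3.87
position: [0.4544, 0.1418, 0.0148]
tool_rot: [0.447, 0.545, -0.442, 0.554]
ft_force: [0.5, 0.7, 0.8]
grip_width: 0.0482
t 3.87 p [0.4544 0.1418 0.0148] bed [-0.1751  0.0505] toolx [ 0.014 -0.003 -1.   ] ang 0.211 turn 0.011 q6 -0.13 w 0.0482 F [0.5 0.7 0.8]
shift cm now [ 0.08 -0.13 -0.04] after turn [ 0.08 -0.13 -0.04]
```

```bash
python3 -m inch '[[[0,0,0,0,0],[0,0,0,0,0],[0,0,0,0,0],[0,0,0,0,0],[0,0,0,0,0],[0,0,0,0,0]]]' 30;  python3 -m inch '[[[-1,0,0,0,0],[-2,0,0,0,0],[-2.5,0,0,0,0],[-2.5,0,0,0,0],[-2.5,0,0,0,0],[-2,0,0,0,0],[0,0,0,0,0],[0,0,0,0,0]]]'; python3 - <<'E'
from h import *
plan(bed(0,-.01),.14,YAW)
cv2.imwrite("pics/m2.png",crop(camera("side")[:,:,::-1],180,60,190,170,4,0)[:600])
cv2.imwrite("pics/m2t.png",camera("top")[:,:,::-1])
E
```

```text
time: 4.37
position: [0.4542, 0.142, 0.0149]
tool_rot: [0.447, 0.545, -0.442, 0.554]
ft_force: [0.3, -0.0, -0.2]
grip_width: 0.0324
time: 5.03
position: [0.4474, 0.1421, 0.1445]
tool_rot: [0.444, 0.549, -0.445, 0.551]
ft_force: [-0.8, -0.4, -3.8]
grip_width: 0.0321
t 5.03 p [0.4474 0.1421 0.1445] bed [-0.182   0.0505] toolx [ 0.002 -0.003 -1.   ] ang 0.211 turn 0.256 q6 -0.14 w 0.0321 F [-0.8 -0.4 -3.8]
shift cm now [ 0.51 16.08 10.47] after turn [ 0.51 18.2   6.05]
```

View pics/m2.png

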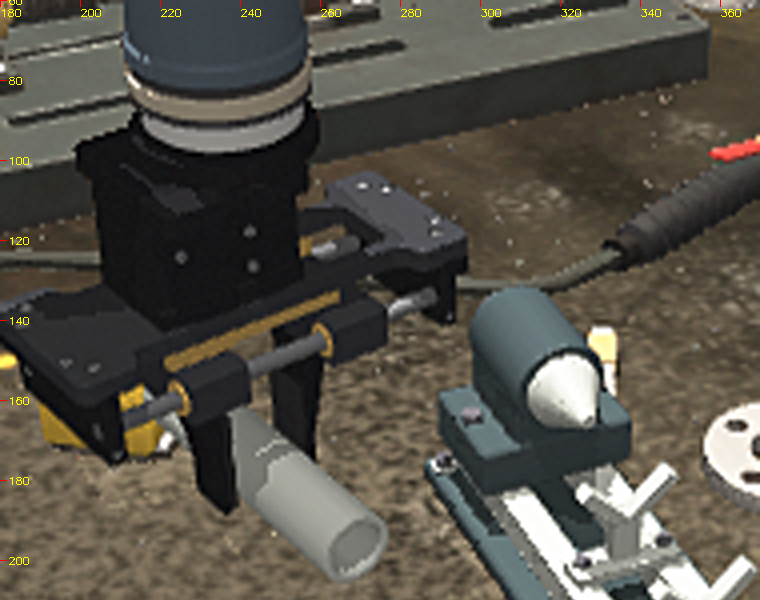

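```bash
python3 - <<'E'
from h import *
p=np.array(robot.get_obs()["position"]);e=onz("side",(269.2,196.2),p[2]+.003);print(e,np.linalg.norm((e-p)[:2]),np.arctan2((e-p)[0],-(e-p)[1]))
E
python3 -m inch '[[[0,1,0.5,0.09,0],[0,2,0.5,0.09,0],[0,2,0.5,0.08,0],[0,2,0.5,0,0],[0,2,0.5,0,0],[0,2,0.5,0,0],[0,1,0.5,0,0],[0,0,0,0,0]]]'; python3 - <<'E'
from h import *
plan(bed(0,-.01),.14,YAW)
E
```

```text
[0.46323567 0.06367512 0.14646695] 0.0800600144439829 0.20284988945618798
time: 5.8
position: [0.5591, 0.1063, 0.1255]
tool_rot: [-0.505, -0.492, 0.525, -0.477]
ft_force: [0.1, -0.5, -4.2]
grip_width: 0.0325
t 5.8 p [0.5591 0.1063 0.1255] bed [-0.0689  0.0197] toolx [-0.035 -0.005 -0.999] ang -0.061 turn -0.016 q6 0.06 w 0.0325 F [ 0.1 -0.5 -4.2]
shift cm now [-1.67  6.88  2.87] after turn [-1.67  6.83  2.98]
```

```bash
python3 -m inch '[[[-0.6,1.2,0.4,-0.016,0],[-0.4,1.4,0.5,0,0],[-0.3,1.4,0.5,0,0],[-0.2,0.8,0.5,0,0],[0,0.2,0.1,0,0],[0,0,0,0,0],[0,0,0,0,0]]]'; python3 - <<'E'
from h import *
plan(bed(0,-.006),.12,YAW)
E
```

```text
time: 6.38
position: [0.5957, 0.0846, 0.1286]
tool_rot: [-0.493, -0.504, 0.528, -0.473]
ft_force: [1.4, 0.0, -4.3]
grip_width: 0.0323
t 6.38 p [0.5957 0.0846 0.1286] bed [-0.0313 -0.0003] toolx [-0.067 -0.002 -0.998] ang -0.044 turn 0.001 q6 0.01 w 0.0323 F [ 1.4  0.  -4.3]
shift cm now [0.65 3.18 0.57] after turn [0.65 3.18 0.57]
```

```bash
python3 -m inch '[[[0,0.4,0.1,0,0],[0,0.5,0.1,0,0],[0,0.5,0.1,0,0],[0,0.5,0.1,0,0],[0,0.5,0.1,0,0],[0,0.3,0,0,0],[0,0,0,0,0],[0,0,0,0,0]]]'; python3 - <<'E'
from h import *
plan(bed(0,-.006),.12,YAW)
E
```

```text
time: 7.05
position: [0.6218, 0.0794, 0.1256]
tool_rot: [-0.492, -0.506, 0.529, -0.472]
ft_force: [-0.1, -0.0, -4.3]
grip_width: 0.0322
t 7.05 p [0.6218 0.0794 0.1256] bed [-0.005  -0.0043] toolx [-0.071 -0.002 -0.997] ang -0.043 turn 0.002 q6 -0.0 w 0.0322 F [-0.1 -0.  -4.3]
shift cm now [0.52 0.54 0.17] after turn [0.52 0.54 0.17]
```

```bash
python3 -m inch '[[[0.2,0.3,0.1,0,0],[0.4,0.2,0,0,0],[0.4,0.1,0,0,0],[0.4,0,0,0,0],[0.3,0,0,0,0],[0,0,0,0,0],[0,0,0,0,0]]]'; python3 - <<'E'
from h import *
plan(bed(0,-.006),.0905,YAW)
s=camera("side")[:,:,::-1]
cv2.imwrite("pics/m3.png",crop(s,280,100,160,150,4,0))
E
```

```text
time: 7.63
position: [0.6258, 0.0782, 0.1056]
tool_rot: [-0.491, -0.507, 0.529, -0.471]
ft_force: [-0.9, 0.3, -4.2]
grip_width: 0.0327
t 7.63 p [0.6258 0.0782 0.1056] bed [-0.0009 -0.0054] toolx [-0.074 -0.001 -0.997] ang -0.043 turn 0.002 q6 -0.0 w 0.0327 F [-0.9  0.3 -4.2]
shift cm now [1.5  0.2  0.05] after turn [1.5  0.2  0.05]
```

View pics/m3.png

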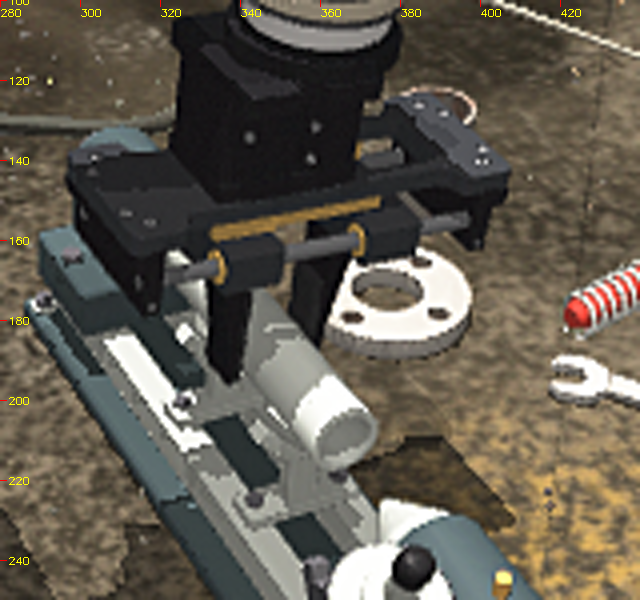

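```bash
python3 -m inch '[[[0.3,0.1,0,0,0],[0.3,0.1,0,0,0],[0.2,0,0,0,0],[0.2,0,0,0,0],[0.1,0,0,0,0],[0,0,0,0,0]]]'; python3 - <<'E'
from h import *
print("end bed",tobed(onz("side",(366.2,208.8),.1086)))
plan(bed(0,-.006),.0905,YAW)
E
```

```text
time: 8.18
position: [0.6273, 0.0781, 0.0938]
tool_rot: [-0.491, -0.506, 0.529, -0.471]
ft_force: [-0.6, -1.0, -3.9]
grip_width: 0.0322
end bed [-0.00208583 -0.08500401]
t 8.18 p [0.6273 0.0781 0.0938] bed [ 0.0006 -0.0054] toolx [-0.073 -0.002 -0.997] ang -0.043 turn 0.002 q6 -0.0 w 0.0322 F [-0.6 -1.  -3.9]
shift cm now [ 0.33 -0.03  0.06] after turn [ 0.33 -0.03  0.06]
```

```bash
python3 -m inch '[[[0.15,0,0,0,0],[0.15,0,0,0,0],[0,0,0,0,0],[0,0,0,0,0]]]'; python3 -m inch '[[[0.1,0,0,0,0],[0,0,0,0,0]]]'
```

```text
time: 8.52
position: [0.6284, 0.0781, 0.092]
tool_rot: [-0.492, -0.506, 0.529, -0.472]
ft_force: [0.4, 0.1, -4.5]
grip_width: 0.0325
time: 8.68
position: [0.6284, 0.0781, 0.0919]
tool_rot: [-0.492, -0.505, 0.528, -0.472]
ft_force: [-0.6, -0.5, -3.5]
grip_width: 0.0322
```

```bash
python3 -m inch '[[[0.25,0,0,0,0],[0,0,0,0,0],[0,0,0,0,0]]]'; python3 -m inch '[[[0.25,0,0,0,0],[0,0,0,0,0],[0,0,0,0,0]]]'
```

```text
time: 8.93
position: [0.6286, 0.0781, 0.0923]
tool_rot: [-0.492, -0.505, 0.528, -0.473]
ft_force: [0.2, 0.0, -5.0]
grip_width: 0.0325
time: 9.18
position: [0.6284, 0.0781, 0.0918]
tool_rot: [-0.492, -0.505, 0.528, -0.473]
ft_force: [0.0, -0.3, -2.1]
grip_width: 0.0322
```

```bash
python3 -m inch '[[[0.4,0,0,0,0],[0.3,0,0,0,0]]]'
```

```text
time: 9.35
position: [0.6284, 0.0782, 0.0909]
tool_rot: [-0.493, -0.505, 0.528, -0.473]
ft_force: [-5.3, 0.1, 17.0]
grip_width: 0.0324
```

```bash
python3 -m inch '[[[0,0,0,0,0.5],[0,0,0,0,1],[0,0,0,0,1],[0,0,0,0,1],[0,0,0,0,1],[0,0,0,0,1]]]';python3 -m inch '[[[-0.5,0,0,0,1],[-1,0,0,0,1],[-2,0,0,0,1],[-2.5,0,0,0,1],[-2.5,0,0,0,1],[-2.5,0,0,0,1],[-1,0,0,0,1],[0,0,0,0,1]]]'; python3 - <<'E'
from h import *
plan(bed(.004,-.32),.2,YAW+np.pi/2)
E
```

```text
time: 9.85
position: [0.6305, 0.078, 0.0915]
tool_rot: [-0.494, -0.504, 0.527, -0.475]
ft_force: [0.7, 0.4, -0.3]
grip_width: 0.0642
time: 10.52
position: [0.6375, 0.0783, 0.217]
tool_rot: [-0.492, -0.505, 0.528, -0.473]
ft_force: [0.1, -0.4, 0.3]
grip_width: 0.0867
t 10.52 p [0.6375 0.0783 0.217 ] bed [ 0.0107 -0.0047] toolx [-0.067 -0.002 -0.998] ang -0.042 turn -1.568 q6 -0.0 w 0.0867 F [ 0.1 -0.4  0.3]
shift cm now [ 1.92 -0.64 31.52] after turn [  1.92 -31.52  -0.55]
```

```bash
python3 -m inch '[[[-1,0,1.5,0,0],[-1,0,2.5,0,0],[-1,0,2.5,0,0],[-0.5,0,2.5,0,0],[-0.5,0,2.5,0,0],[0,0,2.5,0,0],[0,0,2.5,0,0],[0,0,2,0,0]]]'; python3 - <<'E'
from h import *
plan(bed(.004,-.33),.22,YAW+np.pi/2)
s=camera("side")[:,:,::-1];t=camera("top")[:,:,::-1]
cv2.imwrite("pics/m4.png",np.hstack([crop(s,280,120,90,130,4,0),crop(t,235,140,110,130,4,0)]))
E
```

```text
time: 11.18
position: [0.6271, -0.1152, 0.2548]
tool_rot: [-0.487, -0.51, 0.529, -0.472]
ft_force: [0.5, -0.6, 0.7]
grip_width: 0.0416
t 11.18 p [ 0.6271 -0.1152  0.2548] bed [ 0.0091 -0.1985] toolx [-0.081 -0.002 -0.997] ang -0.034 turn -1.56 q6 -0.3 w 0.0416 F [ 0.5 -0.6  0.7]
shift cm now [ 3.59 -0.37 13.12] after turn [  3.59 -13.13  -0.22]
```

View pics/m4.png

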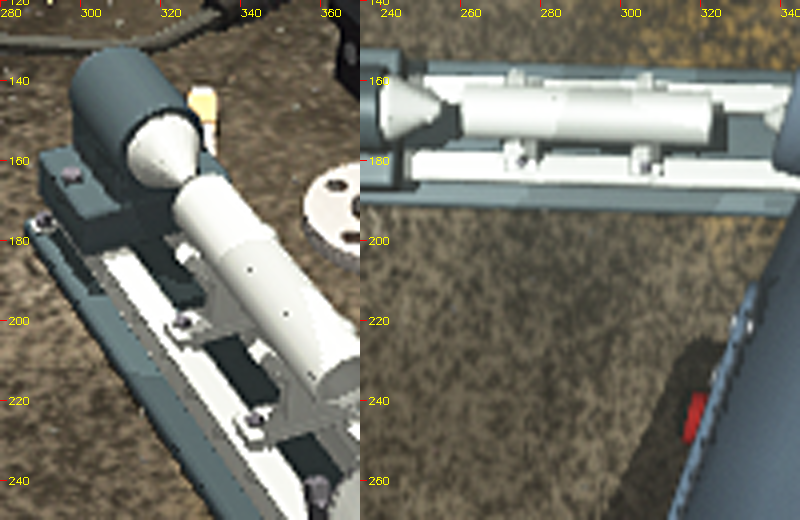

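```bash
python3 -m inch '[[[0,0,2.3,0,0],[0,0,2.3,0,0],[0,0,2.3,0,0],[0,0,2,0,0],[0,0,1,0,0],[0,0,0,-0.11,0],[0,0,0,-0.11,0],[0,0,0,-0.11,0]]]';python3 -m inch '[[[0,0,0,-0.12,0],[0,0,0,-0.12,0],[0,0,0,-0.12,0],[0,0,0,-0.12,0],[0,0,0,-0.12,0],[0,0,0,-0.12,0],[0,0,0,-0.12,0],[0,0,0,-0.12,0]]]'; python3 - <<'E'
from h import *
plan(bed(.004,-.29),.1,YAW+np.pi/2)
E
```

```text
time: 11.95
position: [0.6167, -0.2202, 0.247]
tool_rot: [0.4, 0.598, -0.437, 0.54]
ft_force: [-0.3, 0.3, 0.3]
grip_width: 0.0006
time: 12.62
position: [0.6121, -0.2137, 0.2409]
tool_rot: [0.095, 0.74, -0.092, 0.66]
ft_force: [-0.2, 0.4, 0.7]
grip_width: 0.0002
t 12.62 p [ 0.6121 -0.2137  0.2409] bed [-0.0015 -0.2976] toolx [-0.111  0.019 -0.994] ang 1.305 turn -0.221 q6 -1.79 w 0.0002 F [-0.2  0.4  0.7]
shift cm now [13.94  1.02  1.95] after turn [13.94  0.57  2.13]
```

```bash
python3 -m inch '[[[0,0,0.2,-0.1,0],[0,0,0.2,-0.1,0],[1,0,0.2,-0.02,0],[1.5,0,0.2,0,0],[1.5,0,0.2,0,0],[1.5,0,0.2,0,0],[1.5,0,0.2,0,0],[0,0,0,0,0]]]'; python3 - <<'E'
from h import *
plan(bed(.004,-.29),.1,YAW+np.pi/2)
E
```

```text
time: 13.28
position: [0.6145, -0.207, 0.1609]
tool_rot: [0.022, 0.748, -0.004, 0.663]
ft_force: [-1.0, -0.4, 0.0]
grip_width: 0.0006
t 13.28 p [ 0.6145 -0.207   0.1609] bed [ 0.0006 -0.2908] toolx [-0.12   0.026 -0.992] ang 1.533 turn 0.007 q6 -2.0 w 0.0006 F [-1.  -0.4  0. ]
shift cm now [ 6.   -0.06  1.08] after turn [ 6.   -0.05  1.08]
```

```bash
python3 -m inch '[[[1,-0.1,0.2,0,0],[1.2,-0.1,0.2,0,0],[1.2,0,0.2,0,0],[1,0,0.2,0,0],[0.5,0,0,0,0],[0,0,0,0,0]]]'; python3 - <<'E'
from h import *
plan(bed(.004,-.27),.1,YAW+np.pi/2)
cv2.imwrite("pics/m5.png",crop(camera("side")[:,:,::-1],330,140,190,150,4,0))
E
```

```text
time: 13.78
position: [0.616, -0.207, 0.1053]
tool_rot: [0.023, 0.749, -0.005, 0.662]
ft_force: [-0.1, 0.6, -0.5]
grip_width: 0.0004
t 13.78 p [ 0.616  -0.207   0.1053] bed [ 0.0021 -0.2907] toolx [-0.122  0.028 -0.992] ang 1.53 turn 0.004 q6 -2.0 w 0.0004 F [-0.1  0.6 -0.5]
shift cm now [0.55 2.05 0.27] after turn [0.55 2.05 0.26]
```

View pics/m5.png

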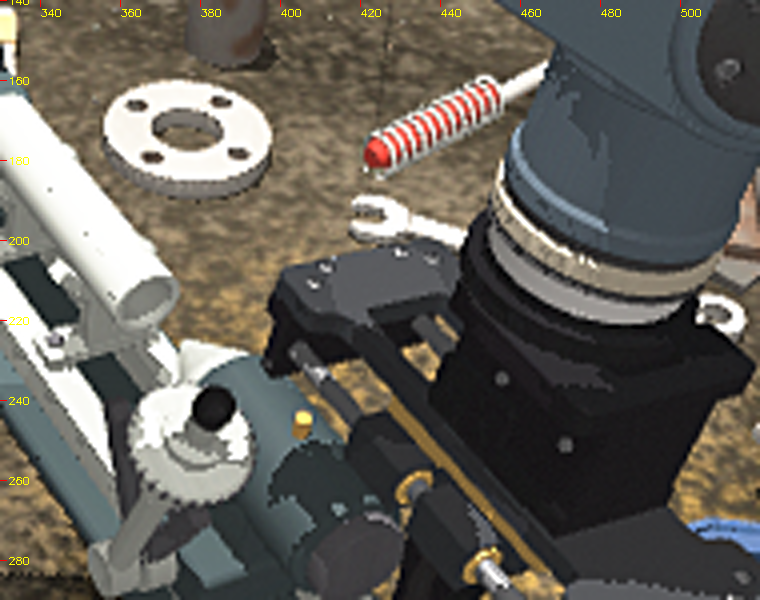

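```bash
python3 -m inch '[[[0,0.5,0.1,0,0],[0,0.6,0,0,0],[0,0.6,0,0,0],[0,0.6,0,0,0],[0,0.6,0,0,0],[0,0.6,0,0,0]]]'; python3 -m inch '[[[0,0.7,0,0,0],[0,0.7,0,0,0],[0,0.7,0,0,0],[0,0.7,0,0,0]]]';python3 - <<'E'
from h import *
plan(bed(.004,-.191),.1,YAW+np.pi/2)
E
```

```text
time: 14.33
position: [0.6205, -0.1725, 0.1091]
tool_rot: [0.021, 0.747, -0.007, 0.664]
ft_force: [-0.9, -2.8, -2.3]
grip_width: 0.0004
time: 14.67
position: [0.622, -0.1436, 0.1096]
tool_rot: [0.019, 0.747, -0.009, 0.665]
ft_force: [-0.5, -3.3, -2.7]
grip_width: 0.0006
t 14.67 p [ 0.622  -0.1436  0.1096] bed [ 0.0052 -0.2271] toolx [-0.116  0.017 -0.993] ang 1.531 turn 0.005 q6 -1.9 w 0.0006 F [-0.5 -3.3 -2.7]
shift cm now [1.01 3.6  0.01] after turn [ 1.01  3.6  -0.  ]
```

```bash
python3 -m inch '[[[0.3,0.6,0,0,0],[0.3,0.6,0,0,0],[0.2,0.6,0,0,0],[0.1,0.6,0,0,0]]]';python3 -m inch '[[[0,0.3,0,0,0],[0,0.3,0,0,0],[0,0.3,0,0,0]]]';python3 - <<'E'
from h import *
plan(bed(.004,-.191),.1,YAW+np.pi/2)
E
```

```text
time: 15.0
position: [0.6238, -0.1194, 0.1039]
tool_rot: [0.016, 0.745, -0.01, 0.666]
ft_force: [-3.2, -6.1, 5.1]
grip_width: 0.0002
time: 15.25
position: [0.6243, -0.1104, 0.1041]
tool_rot: [0.014, 0.745, -0.011, 0.667]
ft_force: [-0.4, -4.9, 0.9]
grip_width: 0.0006
t 15.25 p [ 0.6243 -0.1104  0.1041] bed [ 0.006  -0.1939] toolx [-0.111  0.007 -0.994] ang 1.535 turn 0.009 q6 -1.85 w 0.0006 F [-0.4 -4.9  0.9]
shift cm now [ 0.43  0.29 -0.15] after turn [ 0.43  0.28 -0.15]
```

```bash
python3 -m inch '[[[0,0.3,0,0,0],[0,0.3,0,0,0]]]';python3 -m inch '[[[0,0.3,0,0,0],[0,0.3,0,0,0]]]';python3 -m inch '[[[0,0.3,0,0,0],[0,0.3,0,0,0]]]'
```

```text
time: 15.42
position: [0.6245, -0.1054, 0.1042]
tool_rot: [0.013, 0.745, -0.012, 0.667]
ft_force: [-1.3, -5.7, 1.3]
grip_width: 0.0005
time: 15.58
position: [0.6247, -0.1011, 0.1042]
tool_rot: [0.012, 0.745, -0.013, 0.667]
ft_force: [-1.7, -7.0, 0.5]
grip_width: 0.0003
time: 15.75
position: [0.6249, -0.0993, 0.1043]
tool_rot: [0.008, 0.745, -0.015, 0.667]
ft_force: [-1.3, -12.9, 0.8]
grip_width: 0.0
```

```bash
python3 -m inch '[[[0,0.4,0,0,0],[0,0.4,0,0,0],[0,0.4,0,0,0]]]';python3 -m inch '[[[0,0.5,0,0,0],[0,0.5,0,0,0],[0,0.4,0,0,0]]]'; python3 - <<'E'
from h import *
plan(bed(.004,-.191),.1,YAW+np.pi/2)
s=camera("side")[:,:,::-1];t=camera("top")[:,:,::-1]
cv2.imwrite("pics/m6.png",np.hstack([crop(s,300,130,100,130,4,0),crop(t,240,140,100,130,4,0)]))
E
```

```text
time: 16.0
position: [0.6249, -0.0992, 0.1045]
tool_rot: [-0.002, 0.745, -0.022, 0.666]
ft_force: [-1.3, -13.8, 0.8]
grip_width: 0.0002
time: 16.25
position: [0.625, -0.0994, 0.1047]
tool_rot: [-0.012, 0.745, -0.029, 0.666]
ft_force: [-1.6, -12.2, 0.6]
grip_width: 0.0003
t 16.25 p [ 0.625  -0.0994  0.1047] bed [ 0.0062 -0.1828] toolx [-0.113 -0.057 -0.992] ang 1.55 turn 0.024 q6 -1.79 w 0.0003 F [ -1.6 -12.2   0.6]
shift cm now [ 0.54 -0.79 -0.18] after turn [ 0.54 -0.79 -0.16]
```

View pics/m6.png

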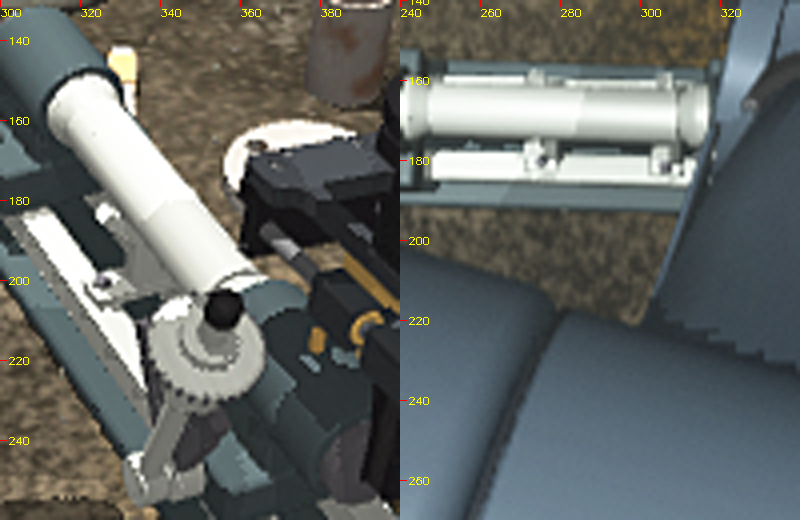

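```bash
python3 - <<'E'
from h import *
for y in(.107,.095,-.055,-.067):print(y,proj("top",[*bed(0,y),.11]).round(1),proj("side",[*bed(0,y),.11]).round(1))
t=cv2.imread("pics/m6.png")
g=cv2.cvtColor(t,cv2.COLOR_BGR2GRAY)[90:130:8,400:730:4].mean(0)  # row ~165-172
print([(240+i,int(v)) for i,v in enumerate(g)][:8],[(240+i,int(v)) for i,v in enumerate(g)][55:82])
E
```

```text
0.107 [243.5 165.9] [320.8 151.9]
0.095 [248.4 166.1] [323.4 154.9]
-0.055 [310.5 167.7] [359.1 198. ]
-0.067 [315.5 167.8] [362.3 201.9]
[(240, 230), (241, 243), (242, 227), (243, 209), (244, 208), (245, 208), (246, 201), (247, 216)] [(295, 213), (296, 214), (297, 214), (298, 215), (299, 215), (300, 214), (301, 214), (302, 213), (303, 215), (304, 213), (305, 210), (306, 212), (307, 217), (308, 221), (309, 181), (310, 165), (311, 179), (312, 190), (313, 194), (314, 211), (315, 220), (316, 234), (317, 157), (318, 83), (319, 92), (320, 121), (321, 133)]
```

```bash
python3 -m inch '[[[0,-0.6,0,0,0],[0,-1,0,0,0],[0,-1,0,0,0],[-1,-0.5,0,0,0],[-2,0,0,0,0],[-3,0,0,0,0],[-3,0,0,0,0],[-3,0,0,0,0]]]';python3 -m inch '[[[-1,0,-0.5,0.12,1],[0,0,-0.5,0.12,1],[0,0,-0.5,0.12,1],[0,0,-0.5,0.12,1],[0,0,-0.5,0.12,1],[0,0,-0.5,0.12,1],[0,0,-0.5,0.12,1],[0,0,-0.5,0.12,1]]]'; python3 - <<'E'
from h import *
plan(bed(-.068,-.14),.25,YAW)
cv2.imwrite("pics/m7.png",camera("side")[:,:,::-1]);cv2.imwrite("pics/m7t.png",camera("top")[:,:,::-1])
s=cv2.imread("pics/m7.png");t=cv2.imread("pics/m7t.png")
cv2.imwrite("pics/m7c.png",np.hstack([crop(s,300,130,120,130,3,0),crop(t,240,140,130,130,3,0)]))
E
```

```text
time: 17.02
position: [0.6317, -0.1213, 0.2211]
tool_rot: [-0.004, 0.753, -0.024, 0.657]
ft_force: [0.7, -0.3, 0.4]
grip_width: 0.0006
time: 17.68
position: [0.6047, -0.1015, 0.252]
tool_rot: [0.317, 0.643, -0.376, 0.587]
ft_force: [0.5, -0.9, 0.6]
grip_width: 0.0458
t 17.68 p [ 0.6047 -0.1015  0.252 ] bed [-0.014  -0.1858] toolx [-0.11  -0.034 -0.993] ang 0.547 turn 0.592 q6 -0.84 w 0.0458 F [ 0.5 -0.9  0.6]
shift cm now [ 0.61 -1.9  -6.8 ] after turn [ 0.61 -5.37 -4.59]
```

```bash
python3 -m inch '[[[0,0,0,0.12,1],[0,0,0,0.12,1],[0,0,0,0.12,1],[0,0,0,0.12,1],[0,0,0,0.09,1],[0,0,0,0,1]]]';python3 -m inch '[[[0,-2,0,0,1],[0,-3,0,0,1],[0,-3,0,0,1],[0,-3,0,0,1],[0,-3,0,0,1],[0,0,0,0,1]]]'; python3 - <<'E'
from h import *
plan(bed(-.068,-.14),.25,YAW)
s=camera("side")[:,:,::-1];t=camera("top")[:,:,::-1]
cv2.imwrite("pics/m8.png",s);cv2.imwrite("pics/m8t.png",t)
cv2.imwrite("pics/m8c.png",np.hstack([crop(s,300,130,120,130,3,0),crop(t,240,140,140,130,3,0)]))
E
```

```text
time: 18.28
position: [0.6057, -0.1004, 0.2543]
tool_rot: [-0.47, -0.513, 0.54, -0.475]
ft_force: [0.5, 0.2, -0.0]
grip_width: 0.0857
time: 18.78
position: [0.4632, -0.0984, 0.2686]
tool_rot: [-0.463, -0.522, 0.53, -0.482]
ft_force: [0.2, -0.7, -0.2]
grip_width: 0.0871
t 18.78 p [ 0.4632 -0.0984  0.2686] bed [-0.1554 -0.1891] toolx [-0.107 -0.028 -0.994] ang 0.011 turn 0.056 q6 -0.39 w 0.0871 F [ 0.2 -0.7 -0.2]
shift cm now [ 0.76  9.15 -4.44] after turn [ 0.76  8.89 -4.94]
```

View pics/m8c.png

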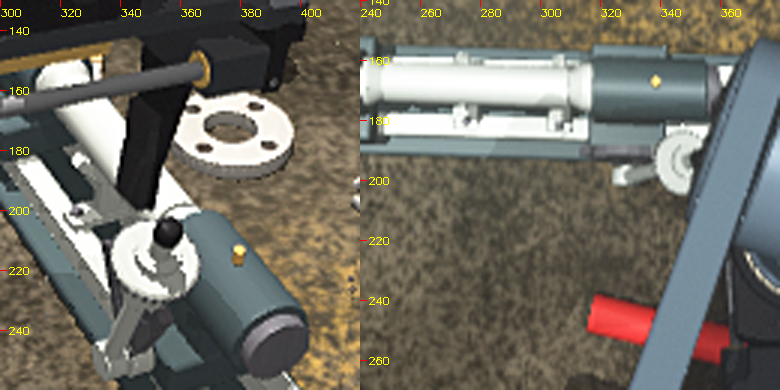

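```bash
python3 - <<'E'
from h import *
p,e=tri((351.7,217.2),(349,194));print(p,e,tobed(p))
for x in(-.068,):
    c,d=ray("side",(351.7,217.2));n=np.array([np.cos(YAW),np.sin(YAW),0]);q=c+d*((n@np.r_[bed(x,0),0]-n@c)/(n@d));print(q,tobed(q))
# expected
v=.081;a=np.radians(20);print("flange expect: pivot y via v0 2mm", -.182+.079-.1195*np.sin(a), .05+.1195*np.cos(a))
E
```

```text
[ 0.55277283 -0.05802542  0.16128466] 0.00025951487634678954 [-0.06778553 -0.14472125]
[ 0.55255396 -0.05811837  0.16143037] [-0.068      -0.14482395]
flange expect: pivot y via v0 2mm -0.14387140712741742 0.16229326818391604
```

```bash
python3 -m inch '[[[0,0.8,-0.5,0.03,1],[0,1,-0.6,0.026,1],[0,1,-0.6,0,1],[0,1,-0.5,0,1],[0,1,-0.5,0,1],[0,1,-0.4,0,1],[0,0.5,-0.2,0,1],[0,0,0,0,1]]]'; python3 - <<'E'
from h import *
plan(bed(-.069,-.1445),.155,YAW)
E
```

```text
time: 19.55
position: [0.5474, -0.0685, 0.2621]
tool_rot: [-0.477, -0.505, 0.537, -0.479]
ft_force: [0.6, -0.8, -0.5]
grip_width: 0.0867
t 19.55 p [ 0.5474 -0.0685  0.2621] bed [-0.0727 -0.1554] toolx [-0.087 -0.033 -0.996] ang -0.032 turn 0.013 q6 -0.25 w 0.0867 F [ 0.6 -0.8 -0.5]
shift cm now [10.59  1.31 -1.46] after turn [10.59  1.29 -1.48]
```

```bash
python3 -m inch '[[[1,0.2,-0.3,0.013,1],[1.2,0.2,-0.3,0,1],[1.2,0.2,-0.2,0,1],[1.2,0.1,-0.2,0,1],[1.2,0.1,-0.2,0,1],[0.6,0.1,-0.1,0,1],[0,0,0,0,1],[0,0,0,0,1]]]'; python3 - <<'E'
from h import *
plan(bed(-.069,-.1445),.155,YAW)
E
```

```text
time: 20.22
position: [0.5507, -0.0568, 0.1901]
tool_rot: [-0.479, -0.503, 0.541, -0.474]
ft_force: [0.1, 0.8, 0.2]
grip_width: 0.0868
t 20.22 p [ 0.5507 -0.0568  0.1901] bed [-0.07   -0.1436] toolx [-0.091 -0.032 -0.995] ang -0.045 turn 0.0 q6 -0.2 w 0.0868 F [0.1 0.8 0.2]
shift cm now [ 3.49  0.41 -0.04] after turn [ 3.49  0.41 -0.04]
```

```bash
python3 -m inch '[[[0.6,0.15,0,0,1],[0.8,0.1,0,0,1],[0.8,0.1,0,0,1],[0.6,0,0,0,1],[0.3,0,0,0,1],[0,0,0,0,1]]]'; python3 - <<'E'
from h import *
plan(bed(-.069,-.1445),.155,YAW)
E
```

```text
time: 20.72
position: [0.5525, -0.059, 0.1574]
tool_rot: [-0.48, -0.501, 0.541, -0.475]
ft_force: [0.2, -1.0, -0.1]
grip_width: 0.0869
t 20.72 p [ 0.5525 -0.059   0.1574] bed [-0.068  -0.1457] toolx [-0.088 -0.033 -0.996] ang -0.045 turn -0.0 q6 -0.2 w 0.0869 F [ 0.2 -1.  -0.1]
shift cm now [ 0.25 -0.08 -0.13] after turn [ 0.25 -0.08 -0.13]
```

```bash
python3 -m inch '[[[0.2,-0.05,-0.1,0,0.7],[0,0,0,0,0.4],[0,0,0,0,0.4],[0,0,0,0,0.3],[0,0,0,0,0.3],[0,0,0,0,0.3],[0,0,0,0,0.3]]]' 40; python3 - <<'E'
from h import *
plan(bed(-.069,-.1445),.155,YAW)
E
```

```text
time: 21.3
position: [0.5526, -0.058, 0.156]
tool_rot: [-0.48, -0.501, 0.541, -0.476]
ft_force: [2.3, 0.7, -1.8]
grip_width: 0.0483
t 21.3 p [ 0.5526 -0.058   0.156 ] bed [-0.068  -0.1447] toolx [-0.086 -0.034 -0.996] ang -0.046 turn -0.001 q6 -0.2 w 0.0483 F [ 2.3  0.7 -1.8]
shift cm now [ 0.11 -0.09 -0.03] after turn [ 0.11 -0.09 -0.03]
```

```bash
python3 -m inch '[[[0,0,0,0,0.2],[0,0,0,0,0.2],[-0.3,0,0.08,0,0.2],[-0.3,0,0.08,0,0.2],[-0.3,0,0.08,0,0.2]]]' 40; python3 - <<'E'
from h import *
plan(bed(-.069,-.1475),.166,YAW)
E
```

```text
time: 21.72
position: [0.5531, -0.0592, 0.1632]
tool_rot: [-0.48, -0.502, 0.54, -0.475]
ft_force: [2.5, 1.6, -7.6]
grip_width: 0.0453
t 21.72 p [ 0.5531 -0.0592  0.1632] bed [-0.0675 -0.1458] toolx [-0.087 -0.031 -0.996] ang -0.045 turn -0.0 q6 -0.2 w 0.0453 F [ 2.5  1.6 -7.6]
shift cm now [-0.26 -0.18  0.18] after turn [-0.26 -0.18  0.18]
```

```bash
python3 -m inch '[[[-0.3,0,0.1,0,0.2],[-0.1,0,0.05,0,0.2],[0,0,0,0,0.2]]]' 50; python3 - <<'E'
from h import *
plan(bed(-.069,-.1475),.166,YAW)
E
```

```text
time: 21.97
position: [0.553, -0.0598, 0.1664]
tool_rot: [-0.481, -0.502, 0.54, -0.474]
ft_force: [2.1, 1.4, -8.1]
grip_width: 0.045
t 21.97 p [ 0.553  -0.0598  0.1664] bed [-0.0675 -0.1465] toolx [-0.088 -0.029 -0.996] ang -0.045 turn -0.0 q6 -0.2 w 0.045 F [ 2.1  1.4 -8.1]
shift cm now [ 0.06 -0.15  0.1 ] after turn [ 0.06 -0.15  0.1 ]
```

```bash
cat >> h.py <<'E'
def arc(dy=0,dz=0):
    o=robot.get_obs();y=tobed(o["position"])[1]-.0019+.1038;z=o["position"][2]+.0062-.05
    print("t",round(o["time"],2),"lever deg",np.degrees(np.arctan2(y,z)).round(1),"collar mm",((np.hypot(y,z)-.1195)*1e3).round(1),"bed",tobed(o["position"]).round(4),"z",round(o["position"][2],4),"F",np.round(o["ft_force"],1),"w",round(o["grip_width"],4))
E
python3 -m inch '[[[-0.15,0,-0.4,0,0.2],[-0.17,0,-0.5,0,0.2],[-0.15,0,-0.5,0,0.2]]]'; python3 -c "
from h import *
arc()"
```

```text
time: 22.22
position: [0.5537, -0.0464, 0.17]
tool_rot: [-0.48, -0.502, 0.541, -0.474]
ft_force: [0.9, -1.2, -8.1]
grip_width: 0.045
t 22.22 lever deg -13.9 collar mm 10.5 bed [-0.0673 -0.133 ] z 0.17 F [ 0.9 -1.2 -8.1] w 0.045
```

Swinging: the tongue is out of the notch and the side force is low.

```bash
python3 -m inch '[[[-0.15,0,-0.6,0,0.2],[-0.12,0,-0.6,0,0.2],[-0.1,0,-0.6,0,0.2],[-0.06,0,-0.6,0,0.2]]]'; python3 -c "
from h import *
arc()"
```

```text
time: 22.55
position: [0.5549, -0.0214, 0.1739]
tool_rot: [-0.479, -0.501, 0.542, -0.475]
ft_force: [3.1, -2.3, -7.6]
grip_width: 0.045
t 22.55 lever deg -2.7 collar mm 10.7 bed [-0.0673 -0.108 ] z 0.1739 F [ 3.1 -2.3 -7.6] w 0.045
```

```bash
python3 -m inch '[[[-0.03,0,-0.6,0,0.2],[0,0,-0.6,0,0.2],[0.05,0,-0.6,0,0.2],[0.1,0,-0.6,0,0.2]]]'; python3 -c "
from h import *
arc()"
```

```text
time: 22.88
position: [0.5561, 0.0027, 0.1723]
tool_rot: [-0.477, -0.5, 0.543, -0.477]
ft_force: [1.7, -4.9, -6.9]
grip_width: 0.0451
t 22.88 lever deg 8.0 collar mm 10.3 bed [-0.0672 -0.0839] z 0.1723 F [ 1.7 -4.9 -6.9] w 0.0451
```

```bash
python3 -m inch '[[[0.05,0,-0.7,0,0.2],[0.1,0,-0.7,0,0.2],[0.12,0,-0.7,0,0.2],[0.12,0,-0.6,0,0.2]]]'; python3 -c "
from h import *
arc()"
```

```text
time: 23.22
position: [0.5573, 0.0269, 0.1678]
tool_rot: [-0.474, -0.498, 0.545, -0.48]
ft_force: [2.2, -7.0, -6.1]
grip_width: 0.0452
t 23.22 lever deg 18.8 collar mm 11.5 bed [-0.0671 -0.0597] z 0.1678 F [ 2.2 -7.  -6.1] w 0.0452
```

```bash
python3 -m inch '[[[0.1,0,-0.4,0,0.2],[0.1,0,-0.4,0,0.2],[0.05,0,-0.4,0,0.2]]]'; python3 -c "
from h import *
arc()"
```

```text
time: 23.47
position: [0.5575, 0.0292, 0.1666]
tool_rot: [-0.466, -0.493, 0.55, -0.487]
ft_force: [-1.1, -16.0, -2.9]
grip_width: 0.045
t 23.47 lever deg 19.9 collar mm 11.1 bed [-0.0669 -0.0574] z 0.1666 F [ -1.1 -16.   -2.9] w 0.045
```

```bash
python3 -m inch '[[[0.3,0,0,0,0.2],[0.3,0,0.05,0,0.2],[0.3,0,0.08,0,0.2],[0.2,0,0.08,0,0.2]]]'; python3 -c "
from h import *
arc()"
```

```text
time: 23.8
position: [0.5572, 0.0248, 0.1575]
tool_rot: [-0.467, -0.491, 0.551, -0.487]
ft_force: [2.1, -1.7, -5.0]
grip_width: 0.0451
t 23.8 lever deg 19.4 collar mm 1.1 bed [-0.0671 -0.0618] z 0.1575 F [ 2.1 -1.7 -5. ] w 0.0451
```

```bash
python3 -m inch '[[[0.3,0,0,0,0.2],[0.3,0,0.05,0,0.2],[0.3,0,0.05,0,0.2]]]'; python3 -c "
from h import *
arc()"
```

```text
time: 24.05
position: [0.5573, 0.0249, 0.1568]
tool_rot: [-0.468, -0.491, 0.551, -0.487]
ft_force: [-1.8, -0.3, 11.1]
grip_width: 0.0453
t 24.05 lever deg 19.6 collar mm 0.5 bed [-0.067  -0.0616] z 0.1568 F [-1.8 -0.3 11.1] w 0.0453
```

```bash
python3 -m inch '[[[0,0,0,0,0.6],[0,0,0,0,1],[0,0,0,0,1],[0,0,0,0,1],[0,0,0,0,1],[0,0,0,0,1]]]';python3 -m inch '[[[-0.6,0,0,0,1],[-1,0,0,0,1],[-1.5,0,0,0,1],[-2,0,0,0,1],[-2.5,0,0,0,1],[-2.5,0,0,0,1],[-2,0,0,0,1]]]';python3 -m inch '[[[0,-2,0,0,1],[0,-3,0,0,1],[0,-3,0,0,1],[0,-3,0,0,1],[0,-3,0,0,1],[0,-2,0,0,1],[0,0,0,0,1]]]'; python3 - <<'E'
from h import *
plan(bed(-.069,-.1475),.166,YAW)
s=camera("side")[:,:,::-1];t=camera("top")[:,:,::-1]
cv2.imwrite("pics/m9.png",np.hstack([crop(s,300,130,120,130,3,0),crop(t,240,140,140,130,3,0)]))
E
```

```text
time: 24.55
position: [0.5577, 0.0291, 0.1602]
tool_rot: [-0.47, -0.491, 0.548, -0.487]
ft_force: [0.3, 0.0, -0.6]
grip_width: 0.0771
time: 25.13
position: [0.5647, 0.0389, 0.2829]
tool_rot: [-0.467, -0.496, 0.551, -0.483]
ft_force: [1.2, -0.1, 0.3]
grip_width: 0.0872
time: 25.72
position: [0.4051, 0.0462, 0.3077]
tool_rot: [-0.473, -0.49, 0.546, -0.489]
ft_force: [0.6, -0.1, 0.6]
grip_width: 0.0873
t 25.72 p [0.4051 0.0462 0.3077] bed [-0.22   -0.0472] toolx [-0.075 -0.07  -0.995] ang -0.042 turn 0.003 q6 -0.04 w 0.0873 F [ 0.6 -0.1  0.6]
shift cm now [13.74 16.06  9.08] after turn [13.74 16.09  9.04]
```

View pics/m9.png

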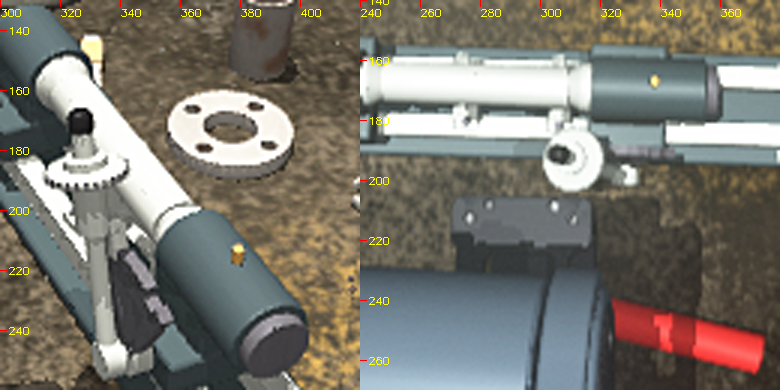

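```bash
python3 - <<'E'
from h import *
p,e=tri((329,185.7),(311.8,193.5));b=tobed(p);y=b[1]+.1038;z=p[2]-.05
print(p,e,b,"deg",np.degrees(np.arctan2(y,z)),"r",np.hypot(y,z))
E
```

```text
[0.55610927 0.02503321 0.16451369] 0.0020543684005040327 [-0.06818885 -0.0615966 ] deg 20.231089398156822 r 0.1220430736000471
```

```bash
python3 -c "
from rig import robot
print(robot.hand_in(), robot.get_obs()['time'])"
```

```text
the job is handed in; nothing more can be done
the job is handed in; nothing more can be done
```

The tube is set up between the centres, the tailstock is locked, and the job is handed in at about 26 s of the 69 s allowed. `hand_in` gives no verdict, so the points below rest on my own checks.

- **Tube:** I laid it in both V-rests and let go. I then pushed the tailstock until it stopped dead at about 13 N. In the top view the tube's tailstock end and that cone's base both lay within about 1 pixel of where they should be.
- **Lock:** I gripped the collar by its flange rim and lifted it about 11 mm. I swung the lever until it stopped at about +20° under 16 N, then pressed the collar down until it pushed back with 11 N.
- **Last checks, arm clear:** triangulating from both cameras put the lever at 20.2° and the flange 122 mm from the pivot. A seated flange centre would be at 119.5 mm and its top face at 123 mm, and a collar still out of the notch would be near 127 mm or more. At the last press the gripper position put the collar within about 0.5 mm of fully down.

Two things disagreed:
- **Push stop:** the tool stopped about 8 mm farther on than I had worked out. I put this down to the fingertips being thinner than I assumed, because the images showed the tube home.
- **Tool tilt:** the tool leaned by up to about 7° during the moves and I could not take that out. I saw no effect from it on the grips or on the push.

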